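Run the solder board home on its rails and bolt it

ROBOT

A 6-joint arm with a two-finger parallel gripper is mounted at the origin on the work surface. World frame = base frame: x ahead of the robot, y to its left, z up, the work surface at z = 0. Lengths are in m, angles in rad, forces in N, time in s.
With the tool pointing down it reaches from about 0.225 to 0.875 m from the base axis. Payload 3.4 kg.
Tool frame: the origin (TCP) lies at the centre of the arm's flange, where the gripper is bolted on; the fingertips stand manip.tcp_to_tips ahead of it and the grasp point (between the pads) lies 155 mm ahead of it (manip.tcp_to_tips is the distance from the TCP to the fingertips, in m); z points along the fingers, y is the line along which they close (so a half turn about z gives the same grasp; the last joint's range is limited). The gripper opens to 85 mm and grips with 20 to 120 N. Pads are 22 mm wide; open, the fingers measure 114 mm over their backs; the gripper's body (76 mm by 85 mm) begins 54 mm behind the grasp point. The pads swing forward as they close: fully open they stand 13 mm farther back than shut.
Start: joints at [1.189, 0.276, 1.505, -0, 1.361, -0.121], TCP at [0.148, 0.556, 0.405] pointing down, gripper open.
Joint ranges: [-2.89, 2.89], [-0.75, 2.08], [0.22, 2.7], [-1.18, 4.32], [0.11, 2.71], [-2.7, 2.7]. Speed limits (rad/s): [2.57, 2.57, 3.14, 3.14, 3.14, 3.14].

INTERFACE

Orientations are given as a unit quaternion [w, x, y, z].
In Python, from rig import sensors, imaging, manip gives the robot as it stands. The module is installed in compiled form; this text tells all that it offers.
- The arm moves only by the tool jog_arm, never from a script. Its argument "plan" is a list of rows, each an object of numbers: "dx", "dy", "dz": the shift along the tool's x, y, z in mm; "ax", "ay", "az": the turn, a rotation vector about the tool's x, y, z in units of 6 degrees (1.0 is 6 degrees); "grip": the closure, from 0 (fully open) to 1 (shut). A call has 1 to 20 rows; each row shifts and turns the commanded pose from where the row before left it, along the tool's axes as they then stand; what a row does not reach is not made up. A row lasts 1/12 s, in which the tool goes at most 41.7 mm and 7.16 degrees, less where a joint would pass 70% of its speed; a pose out of reach is approached as far as the arm can. A call is refused whole if a number of a shift passes 41.7 or a number of a turn 1, either way. A call with a gripper value outside its range is refused whole. The fingers move at their own pace and stop on an object; "grip_force" is the grip in N (left out, the last holds). Time passes only in rows, so rows that do not move let the fingers close. It gives the time, the measured TCP pose, the force, the opening and the grip force at its end, in the units of the state.
- sensors.get_state(): the state, without advancing time (a new reading comes with each control period).
- imaging.get_image(name): name is "scene" or "top"; returns a dict with "image" (384x512x3 uint8, red, green, blue), "K" (3x3 intrinsics, pixels), "extrinsics" (4x4, takes a point from world to camera coordinates). Camera axes: x right, y up, looking along -z (the intrinsics and any distortion apply to the point x, -y, -z); pixel columns grow to the right and rows downward; lengths in m; the calibration is good to about 2 mm. A picture is of the moment at which its call begins. There is no depth.
- manip.sign_off(): hands the job in; it is judged then, once.
The state is a dict: "clock": time; "qpos": joint angles; "qd": joint speeds; "effort": joint torques, N m; "position": TCP position; "ee_rot": TCP orientation; "contact_force": force on the tool from outside, world axes, zero at the start; "moment": the same for the moment, N m; "width": finger opening in m; "gripper_force": force on a finger pad.
Only numpy, scipy, OpenCV 4.12 (cv2) and the standard library are available. Lean on these libraries where they do the work, as an engineer would, in place of code of your own. Each camera call takes 0.05 s, during which the arm holds its last target. There are 200 camera calls.

TASK

Push the plywood solder board along its rails with a fingertip until you feel it drop flat into the locating notches, with the small lidded pot staying upright on it. Then push the steel bolt by its thumb plate fully home over the board's front edge. Do not lift the board or the pot, and leave everything else on the bench where it stands.

Things in the scene. Friction and masses are not known exactly. Their poses are not given: they have to be found in the camera images.
- stand: fixed wooden slide stand, 350 mm long (its x, from -215 to +135) by 180 wide; origin on the table, sizes in mm. Push the board along its +x. Two level rails along x, |y| 36 to 77, tops 45 above the table. Between them, |y| < 36, an open channel, floor 12 above the table, open at the -x end. Side guides outside the rails, |y| 77 to 90, tops 56 above the table.
- seat (a point): point on the stand where the board's centre belongs: stand x = 0, y = 0, level with the rail tops (45 mm above the table). Axes as the stand's. Each rail has an inner and an outer lane with one notch each, 24 long, 11 deep: inner notches centred 55 ahead (+x) of this point, outer ones 55 behind it.
- end_block (a point): middle of the top face of the end block (58 mm above the table), at stand x = 110, y = 0. The block, x 86 to 135, carries the bolt. A steel staple over the bolt (x 92 to 102, |y| < 16) reaches 77 above the table. Beyond x = 135 nothing of the stand is left but the bolt's tail.
- board: loose plywood board 150 x 150 x 14 mm, 0.26 to 0.49 kg, white tile let into its top. Four feet below, 7 deep, 16 long: front pair at x = 55 in the inner lanes, rear pair at x = -55 in the outer ones. Origin: centre, level with the feet's undersides; slab 7 to 21 above it. Axes as the stand's, 2 mm play each side. Starts 80 to 130 short of the seat, origin 45 above the table.
- board_rear (a point): middle of the board's rear (-x) edge face, where to push: 75 mm behind the board's centre, half-way up the edge. Sliding takes 2 to 6 N. Within about 4 mm of the seat all four feet drop in: the board sinks 7 mm and lies flat on the rails (board origin 38, edge 45 to 59 above the table), and the notch walls then stop it.
- bolt (a joint): flat steel bolt sliding along the stand's -x, in m: 0 = drawn back, 0.034 = home against its stop. Starts at 0 to 0.008, stays where left, moves with about 2 N. Passes 2 mm over the dropped board, strikes the edge of one not dropped; home, it overlaps the board by about 17 mm. 60 long, 16 wide, 10 thick; underside 61, top 71 mm above the table.
- bolt_plate (a point): flat upright thumb plate at the bolt's tail, 40 mm wide (stand y), 8 thick, from 61 to 97 above the table, pushed on its outer (+x) face towards the stand's -x. The point is in its middle, 84 above the table, at stand y = 0, stand x = 148 - 1000 x bolt; the outer face is 4 further on in +x. Axes as the stand's.
- pot: small lidded pot, diameter 52, height 42, standing on the front half of the board (20 to 40 ahead of the board's centre). Origin: centre of its underside, 21 above the board's origin.
- squeeze_bottle: white plastic squeeze bottle, upright, diameter 54, height 150; bystander. Origin: at the middle of its underside
- lidded_jar: clear jar with a lid, upright, diameter 70, height 95; bystander. Origin: at the middle of its underside
- tub: open clear plastic tub, rim diameter 80, height 45; bystander. Origin: at the middle of its underside
- wood_block: plain loose wooden block 90 x 55 x 30, lying flat; bystander. Origin: at the middle of its underside
- mandrel: steel ring cone, upright on a foot of diameter 70, height 100; bystander. Origin: at the middle of its underside
- hammer: hammer 240 long, lying on the table; bystander. Origin: on its axis
- pan: green bowl, rim diameter 160, height 40; bystander. Origin: at the middle of its underside
Things that resemble listed ones, but are neither listed nor needed, are in the scene too. Leave any orange, red or yellow look-alike of the pot alone.

How it is judged:
On the way, in this order (a step that is already met when the one before it is completed fails the run):
1. the board has dropped into its notches (height (world z) of board below 0.0405 m and x of board in the frame of stand between -0.008 and 0.008 m and angle between board's own z axis and vertical below 0.03 rad), for 0.2 s.
2. the bolt is home over the board (all of step 1 and value of joint bolt above 0.03 m), for 0.2 s.
At the end, for the whole second after the job is handed in: The board lies dropped in its notches (origin below 40.5 mm, within 8 mm of stand x = 0, level within 0.03 rad) and at rest, the bolt is at least 30 mm home, and the pot stands upright on the board (all of step 2 and linear speed of each of board, pot below 0.01 m/s and angle between pot's own z axis and vertical below 0.1 rad and z of pot in the frame of board between 0.016 and 0.026 m); the robot touches nothing.
It fails at once if the board is lifted (10 mm off the rails) or tipped (height (world z) of board above 0.055 m or angle between board's own z axis and vertical above 0.2 rad).
It fails at once if the pot is lifted, tipped over or comes off the board (z of pot in the frame of board above 0.031 m or z of pot in the frame of board below 0.011 m or angle between pot's own z axis and vertical above 0.4 rad).
It fails at once if a bystander is moved more than 25 mm or knocked over (distance of any of squeeze_bottle, lidded_jar, tub, wood_block, mandrel, hammer, pan from where it was at the start of the episode above 0.025 m or angle between any of squeeze_bottle, lidded_jar, tub, wood_block, mandrel, pan's own z axis and vertical above 0.4 rad).
It also fails if it takes over 43 s, if anything falls off the work surface, if the arm or the gripper's body presses on something with over 40 N, if the wrist force passes 120 N, or if a joint passes its speed limit or range.

## Working session

There is one attempt and no reset: what is moved stays moved. The work goes in short steps, Python scripts to look and compute and a tool call to move; the robot and the scene stay as the last step left them, time stands still between calls to the robot, and variables do not carry over. Pictures are saved under pics/ and viewed, at most 10 in all, crops included, and the job is handed in when it is done.

Besides the shell and the picture viewer there is one more tool, called as name(argument=value, ...), one argument or row to a line, values as JSON. jog_arm: Moves the arm, as the interface text tells. Its arguments: {"type":"object","properties":{"plan":{"type":"array"},"grip_force":{"type":"number"}},"required":["plan"]}

```bash
mkdir -p pics; python3 - <<'E'
from rig import sensors, imaging, manip
import cv2,numpy as np
for n in("scene","top"):
    d=imaging.get_image(n); cv2.imwrite(f"pics/{n}0.png",cv2.resize(d["image"][:,:,::-1],(800,600)))
    np.savez(f"{n}.npz",**d); print(n,d["K"].round(1).tolist(),d["extrinsics"].round(3).tolist(),d.keys())
s=sensors.get_state();print(s,manip.tcp_to_tips)
E
```

```text
scene [[390.6, 0.0, 255.1], [0.0, 390.6, 195.5], [0.0, 0.0, 1.0]] [[0.724, 0.689, 0.012, -0.43], [-0.56, 0.578, 0.593, 0.252], [0.402, -0.437, 0.805, -1.442], [0.0, 0.0, 0.0, 1.0]] dict_keys(['image', 'K', 'extrinsics'])
top [[358.8, 0.0, 254.4], [0.0, 358.8, 191.3], [0.0, 0.0, 1.0]] [[-0.026, -1.0, 0.015, 0.024], [0.997, -0.024, 0.076, -0.558], [-0.075, 0.016, 0.997, -1.382], [0.0, 0.0, 0.0, 1.0]] dict_keys(['image', 'K', 'extrinsics'])
{'clock': 0.1, 'qpos': array([ 1.18899065e+00,  2.76549201e-01,  1.50599570e+00, -9.27023369e-06,
        1.36071385e+00, -1.21022368e-01]), 'qd': array([-0.00091746, -0.00162462, -0.0036498 ,  0.00093996,  0.00023015,
       -0.00117108]), 'effort': array([ 8.76793838e-04, -4.17703807e+01, -2.46403116e+01, -1.38097598e-04,
        5.86703536e-03, -1.66436678e-06]), 'position': array([0.14820772, 0.55538341, 0.40392034]), 'ee_rot': array([-2.02850115e-04,  1.30021476e-01,  9.91510828e-01, -8.07984022e-04]), 'contact_force': array([-0.71108048,  0.66716667, -0.60331656]), 'moment': array([ 0.00682249, -0.03022213, -0.01900476]), 'gripper_force': 0.0, 'width': 0.08510415824631457} 0.1734
```

View pics/scene0.png

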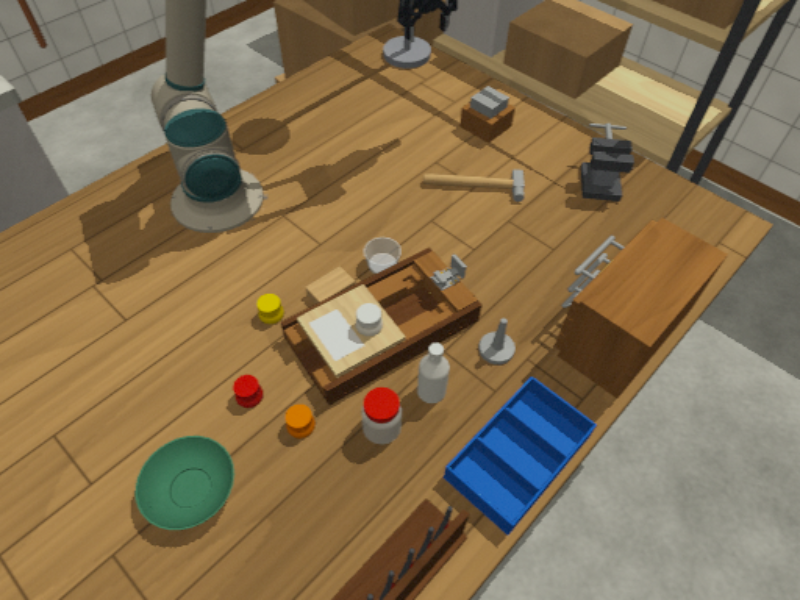

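View pics/top0.png

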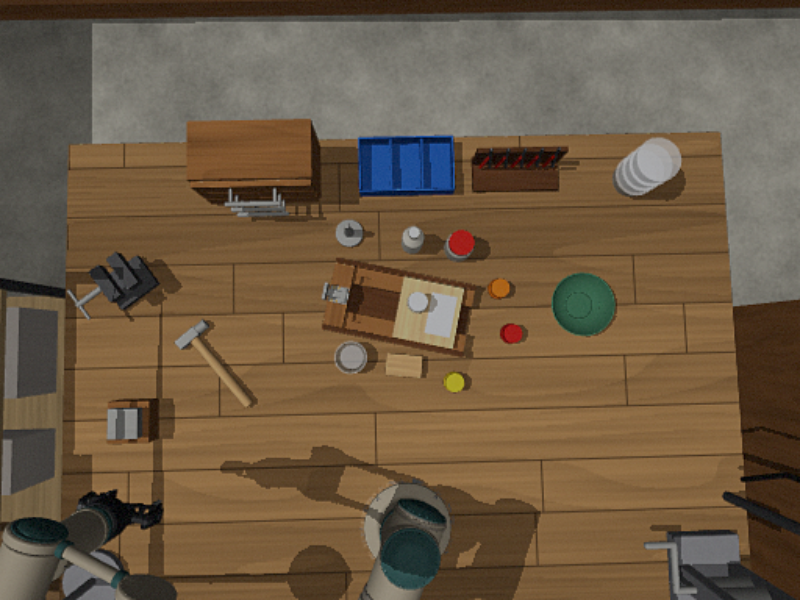

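The top view shows the stand at about (322..483, 262..355) px with +x pointing left. The board with the pot is at the right end and the bolt plate is at about (328, 292). I'll zoom in.

```bash
python3 - <<'E'
import cv2,numpy as np
d=np.load("top.npz");im=d["image"][155:240,195:325,::-1]
cv2.imwrite("pics/topc.png",cv2.resize(im,None,fx=6,fy=6,interpolation=cv2.INTER_CUBIC))
d=np.load("scene.npz");im=d["image"][150:260,175:315,::-1]
cv2.imwrite("pics/scc.png",cv2.resize(im,None,fx=5,fy=5,interpolation=cv2.INTER_CUBIC))
E
```

```text
(no output)
```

View pics/topc.png

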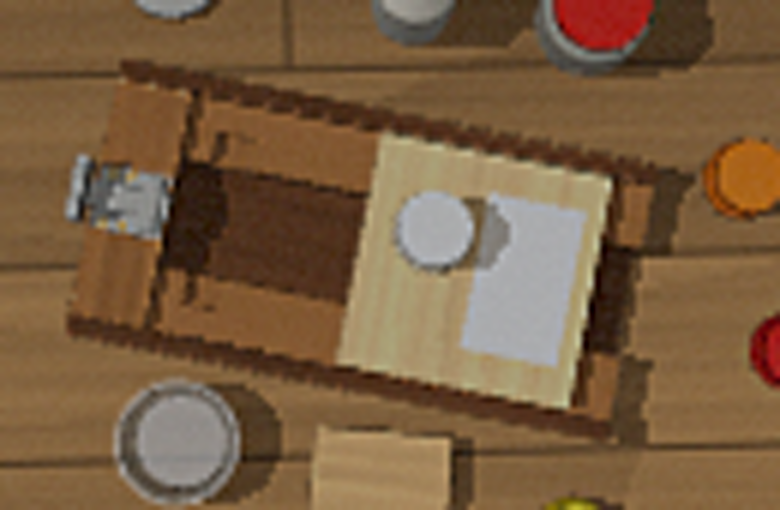

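View pics/scc.png

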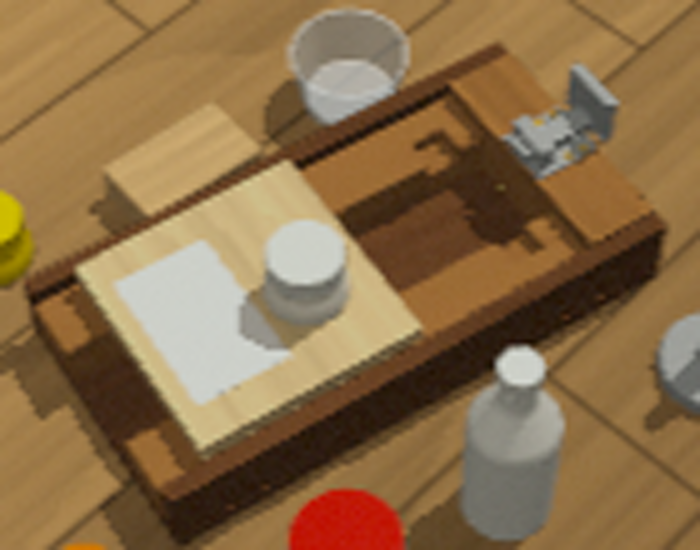

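Top crop: guide-top corners are at (123,65), (70,325), (612,432) and (655,165). Board corners are at (380,135), (612,180), (572,408) and (340,365). The plate's outer edge runs from (78,157) to (66,217). Now I'll cast rays.

```bash
cat > h.py <<'E'
import numpy as np,cv2
def ray(d,uv,z):
    K,E=d["K"],d["extrinsics"]; R,t=E[:3,:3],E[:3,3]; c=-R.T@t
    p=np.linalg.inv(K)@[uv[0],uv[1],1]; v=R.T@(p*[1,-1,-1]); return (c+v*(z-c[2])/v[2])[:2]
E
python3 - <<'E'
from h import *
T=np.load("top.npz");S=np.load("scene.npz")
def t(u,z):return ray(T,(195+(u[0]-2.5)/6,155+(u[1]-2.5)/6),z)
def s(u,z):return ray(S,(175+(u[0]-2)/5,150+(u[1]-2)/5),z)
loc=np.array([[135,-90],[135,90],[-215,90],[-215,-90]])/1000.
def fit(P,L):
    P=np.array(P);A=P-P.mean(0);B=L-L.mean(0)
    a=np.arctan2((B[:,0]*A[:,1]-B[:,1]*A[:,0]).sum(),(A*B).sum())
    R=np.array([[np.cos(a),-np.sin(a)],[np.sin(a),np.cos(a)]]);o=P.mean(0)-R@L.mean(0)
    return a,o,R,(P-(L@R.T+o)).round(4).tolist()
a,o,R,r=fit([t(u,.056) for u in[(123,65),(70,325),(612,432),(655,165)]],loc);print("top",a,o,r)
a2,o2,R2,r2=fit([s(u,.056) for u in[(665,225),(502,45),(30,290),(170,497)]],loc);print("scene",a2,o2,r2)
b=np.array([[75,-75],[75,75],[-75,75],[-75,-75]])/1000.
ab,ob,_,rb=fit([t(u,.066) for u in[(380,135),(340,365),(572,408),(612,180)]],b);print("board",ab,ob,rb,(R.T@(ob-o)))
ab,ob,_,rb=fit([s(u,.066) for u in[(421,330),(288,160),(78,270),(205,447)]],b);print("boardS",ab,ob,rb,(R2.T@(ob-o2)))
for u in[(78,157),(66,217)]:print("plate",R.T@(t(u,.097)-o))
for u in[(573,68),(615,103)]:print("plateS",R2.T@(s(u,.097)-o2))
for n,f,u,z in[("tub",t,(180,440),.045),("block",t,(382,470),.03),("mandrelS",s,(700,365),.01),("bottle",t,(412,15),.1)]:print(n,R.T@(f(u,z)-o))
E
```

```text
top 1.3574211890584833 [0.54819246 0.04575065] [[-0.0055, -0.0005], [0.0056, -0.0023], [0.0035, -0.001], [-0.0036, 0.0038]]
scene 1.3513886186454838 [0.55193375 0.04572982] [[-0.0033, -0.0015], [0.0023, -0.0006], [0.0069, -0.0004], [-0.0059, 0.0026]]
board 1.3633676874608833 [ 0.52133144 -0.06266544] [[-0.0009, 0.0003], [0.0014, -0.0016], [0.0016, 0.0003], [-0.0021, 0.0011]] [-0.11164548  0.00329371]
boardS 1.3521985152003182 [ 0.52687988 -0.06292396] [[-0.0009, -0.0028], [-0.0002, -0.0008], [0.0024, 0.0005], [-0.0014, 0.003]] [-0.11150198  0.00080457]
plate [ 0.14441219 -0.0181606 ]
plate [0.14436235 0.01961108]
plateS [0.13764184 0.01913218]
plateS [ 0.14219256 -0.01788902]
tub [0.05240601 0.14252588]
block [-0.07765661  0.13776174]
mandrelS [ 0.11006226 -0.16309532]
bottle [-0.04154134 -0.14354751]
```

The two views agree: stand origin at about (0.550, 0.046), yaw about 77.6°, board 111 mm short of the seat. First I turn the tool onto the stand's axes and shut the fingers.

jog_arm(
  plan=[
    {"az": 0.97, "grip": 1},
    {"az": 0.97, "grip": 1},
    {"az": 0.97, "grip": 1},
    {"az": 0.97, "grip": 1},
    {"az": 0.97, "grip": 1},
    {"az": 0.97, "grip": 1},
    {"az": 0.97, "grip": 1},
    {"az": 0.97, "grip": 1},
    {"az": 0.97, "grip": 1},
    {"az": 0.97, "grip": 1},
    {"az": 0.97, "grip": 1},
    {"az": 0.97, "grip": 1},
    {"az": 0.97, "grip": 1},
    {"az": 0.97, "grip": 1},
    {"az": 1.0, "grip": 1},
  ],
  grip_force=40,
)

```text
$.plan[0]: bad value
```

jog_arm(
  plan=[
    {"dx": -32, "dy": 25, "grip": 1},
    {"dx": -32, "dy": 25, "grip": 1},
    {"dx": -32, "dy": 25, "grip": 1},
    {"dx": -32, "dy": 25, "grip": 1},
    {"dx": -32, "dy": 25, "grip": 1},
    {"dx": -32, "dy": 25, "grip": 1},
    {"dx": -32, "dy": 25, "grip": 1},
    {"dx": -32, "dy": 25, "grip": 1},
    {"dx": -32, "dy": 25, "grip": 1},
    {"dx": -32, "dy": 25, "grip": 1},
    {"dx": -32, "dy": 25, "grip": 1},
    {"dx": -32, "dy": 25, "grip": 1},
    {"dx": -32, "dy": 25, "grip": 1},
    {"dx": -32, "dy": 25, "grip": 1},
    {"dx": -32, "dy": 25, "grip": 1},
    {"dx": -32, "dy": 25, "grip": 1},
    {"dx": -32, "dy": 25, "grip": 1},
    {"dx": -32, "dy": 25, "grip": 1},
    {"dx": -32, "dy": 25, "grip": 1},
    {"dx": -32, "dy": 25, "grip": 1},
  ],
)

```text
$.plan[0]: bad value
```

jog_arm(
  plan=[
    {"dx": 0, "dy": 0, "dz": 0, "ax": 0, "ay": 0, "az": 0.97, "grip": 1},
  ],
  grip_force=40,
)

```text
clock: 0.18
position: [0.1482, 0.5554, 0.4041]
ee_rot: [-0.0, 0.181, 0.983, -0.001]
contact_force: [-0.3, -0.4, 0.2]
width: 0.0752
gripper_force: 0.0
```

jog_arm(
  plan=[
    {"dx": 0, "dy": 0, "dz": 0, "ax": 0, "ay": 0, "az": 0.97, "grip": 1},
    {"dx": 0, "dy": 0, "dz": 0, "ax": 0, "ay": 0, "az": 0.97, "grip": 1},
    {"dx": 0, "dy": 0, "dz": 0, "ax": 0, "ay": 0, "az": 0.97, "grip": 1},
    {"dx": 0, "dy": 0, "dz": 0, "ax": 0, "ay": 0, "az": 0.97, "grip": 1},
    {"dx": 0, "dy": 0, "dz": 0, "ax": 0, "ay": 0, "az": 0.97, "grip": 1},
    {"dx": 0, "dy": 0, "dz": 0, "ax": 0, "ay": 0, "az": 0.97, "grip": 1},
    {"dx": 0, "dy": 0, "dz": 0, "ax": 0, "ay": 0, "az": 0.97, "grip": 1},
    {"dx": 0, "dy": 0, "dz": 0, "ax": 0, "ay": 0, "az": 0.97, "grip": 1},
    {"dx": 0, "dy": 0, "dz": 0, "ax": 0, "ay": 0, "az": 0.97, "grip": 1},
    {"dx": 0, "dy": 0, "dz": 0, "ax": 0, "ay": 0, "az": 0.97, "grip": 1},
    {"dx": 0, "dy": 0, "dz": 0, "ax": 0, "ay": 0, "az": 0.97, "grip": 1},
    {"dx": 0, "dy": 0, "dz": 0, "ax": 0, "ay": 0, "az": 0.97, "grip": 1},
    {"dx": 0, "dy": 0, "dz": 0, "ax": 0, "ay": 0, "az": 0.97, "grip": 1},
    {"dx": 0, "dy": 0, "dz": 0, "ax": 0, "ay": 0, "az": 0.97, "grip": 1},
  ],
)

```text
clock: 1.35
position: [0.1482, 0.5554, 0.4042]
ee_rot: [0.0, 0.78, 0.626, -0.0]
contact_force: [0.7, 0.2, -1.2]
width: 0.0003
gripper_force: 0.0
```

jog_arm(
  plan=[
    {"dx": -32, "dy": 25, "dz": 0, "ax": 0, "ay": 0, "az": 0, "grip": 1},
    {"dx": -32, "dy": 25, "dz": 0, "ax": 0, "ay": 0, "az": 0, "grip": 1},
    {"dx": -32, "dy": 25, "dz": 0, "ax": 0, "ay": 0, "az": 0, "grip": 1},
    {"dx": -32, "dy": 25, "dz": 0, "ax": 0, "ay": 0, "az": 0, "grip": 1},
    {"dx": -32, "dy": 25, "dz": 0, "ax": 0, "ay": 0, "az": 0, "grip": 1},
    {"dx": -32, "dy": 25, "dz": 0, "ax": 0, "ay": 0, "az": 0, "grip": 1},
    {"dx": -32, "dy": 25, "dz": 0, "ax": 0, "ay": 0, "az": 0, "grip": 1},
    {"dx": -32, "dy": 25, "dz": 0, "ax": 0, "ay": 0, "az": 0, "grip": 1},
    {"dx": -32, "dy": 25, "dz": 0, "ax": 0, "ay": 0, "az": 0, "grip": 1},
    {"dx": -32, "dy": 25, "dz": 0, "ax": 0, "ay": 0, "az": 0, "grip": 1},
    {"dx": -32, "dy": 25, "dz": 0, "ax": 0, "ay": 0, "az": 0, "grip": 1},
    {"dx": -32, "dy": 25, "dz": 0, "ax": 0, "ay": 0, "az": 0, "grip": 1},
    {"dx": -32, "dy": 25, "dz": 0, "ax": 0, "ay": 0, "az": 0, "grip": 1},
    {"dx": -32, "dy": 25, "dz": 0, "ax": 0, "ay": 0, "az": 0, "grip": 1},
    {"dx": -32, "dy": 25, "dz": 0, "ax": 0, "ay": 0, "az": 0, "grip": 1},
    {"dx": -32, "dy": 25, "dz": 0, "ax": 0, "ay": 0, "az": 0, "grip": 1},
    {"dx": -32, "dy": 25, "dz": 0, "ax": 0, "ay": 0, "az": 0, "grip": 1},
    {"dx": -32, "dy": 25, "dz": 0, "ax": 0, "ay": 0, "az": 0, "grip": 1},
    {"dx": -32, "dy": 25, "dz": 0, "ax": 0, "ay": 0, "az": 0, "grip": 1},
    {"dx": -32, "dy": 25, "dz": 0, "ax": 0, "ay": 0, "az": 0, "grip": 1},
  ],
)

```text
clock: 3.02
position: [0.5015, -0.178, 0.4042]
ee_rot: [-0.0, 0.779, 0.627, -0.0]
contact_force: [0.7, 0.0, -0.4]
width: 0.0
gripper_force: 0.0
```

jog_arm(
  plan=[
    {"dx": 0, "dy": 0, "dz": 30, "ax": 0, "ay": 0, "az": 0, "grip": 1},
    {"dx": 0, "dy": 0, "dz": 30, "ax": 0, "ay": 0, "az": 0, "grip": 1},
    {"dx": 0, "dy": 0, "dz": 30, "ax": 0, "ay": 0, "az": 0, "grip": 1},
    {"dx": 0, "dy": 0, "dz": 30, "ax": 0, "ay": 0, "az": 0, "grip": 1},
    {"dx": 0, "dy": 0, "dz": 30, "ax": 0, "ay": 0, "az": 0, "grip": 1},
    {"dx": 0, "dy": 0, "dz": 20, "ax": 0, "ay": 0, "az": 0, "grip": 1},
    {"dx": 0, "dy": 0, "dz": 17, "ax": 0, "ay": 0, "az": 0, "grip": 1},
    {"dx": 0, "dy": 0, "dz": 0, "ax": 0, "ay": 0, "az": 0, "grip": 1},
  ],
)

```text
clock: 3.68
position: [0.4996, -0.1751, 0.214]
ee_rot: [-0.004, 0.779, 0.628, -0.002]
contact_force: [-1.1, 0.1, 0.2]
width: 0.0001
gripper_force: 0.0
```

```bash
python3 - <<'E'
from rig import imaging
import cv2
a=imaging.get_image("scene")["image"][150:275,140:290,::-1];b=imaging.get_image("top")["image"][155:280,215:365,::-1]
cv2.imwrite("pics/c1.png",cv2.resize(cv2.hconcat([a,b]),(800,333),interpolation=cv2.INTER_CUBIC))
E
```

```text
(no output)
```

View pics/c1.png

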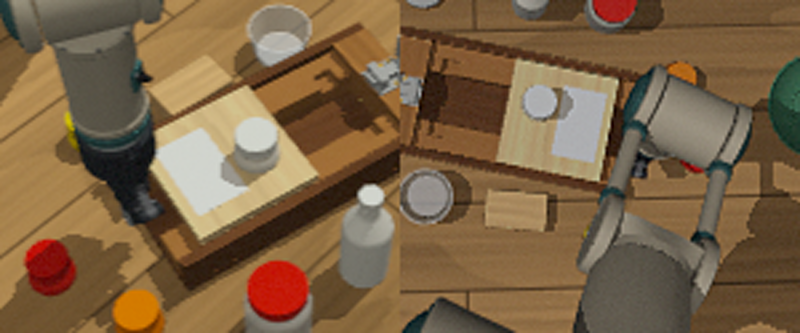

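The fingertip is behind the middle of the board's rear edge, tip at about (145,215) and edge midpoint at about (178,195) in the left panel. Now I push.

jog_arm(
  plan=[
    {"dx": 5, "dy": 0, "dz": 0, "ax": 0, "ay": 0, "az": 0, "grip": 1},
    {"dx": 5, "dy": 0, "dz": 0, "ax": 0, "ay": 0, "az": 0, "grip": 1},
    {"dx": 5, "dy": 0, "dz": 0, "ax": 0, "ay": 0, "az": 0, "grip": 1},
    {"dx": 5, "dy": 0, "dz": 0, "ax": 0, "ay": 0, "az": 0, "grip": 1},
    {"dx": 2, "dy": 0, "dz": 0, "ax": 0, "ay": 0, "az": 0, "grip": 1},
    {"dx": 2, "dy": 0, "dz": 0, "ax": 0, "ay": 0, "az": 0, "grip": 1},
    {"dx": 2, "dy": 0, "dz": 0, "ax": 0, "ay": 0, "az": 0, "grip": 1},
    {"dx": 2, "dy": 0, "dz": 0, "ax": 0, "ay": 0, "az": 0, "grip": 1},
    {"dx": 2, "dy": 0, "dz": 0, "ax": 0, "ay": 0, "az": 0, "grip": 1},
    {"dx": 2, "dy": 0, "dz": 0, "ax": 0, "ay": 0, "az": 0, "grip": 1},
    {"dx": 3, "dy": 0, "dz": 0, "ax": 0, "ay": 0, "az": 0, "grip": 1},
    {"dx": 3, "dy": 0, "dz": 0, "ax": 0, "ay": 0, "az": 0, "grip": 1},
    {"dx": 4, "dy": 0, "dz": 0, "ax": 0, "ay": 0, "az": 0, "grip": 1},
    {"dx": 4, "dy": 0, "dz": 0, "ax": 0, "ay": 0, "az": 0, "grip": 1},
    {"dx": 4, "dy": 0, "dz": 0, "ax": 0, "ay": 0, "az": 0, "grip": 1},
  ],
)

```text
clock: 5.03
position: [0.5119, -0.1267, 0.2177]
ee_rot: [0.0, 0.778, 0.628, -0.0]
contact_force: [-0.3, -2.2, 0.5]
width: -0.0
gripper_force: 1.4
```

jog_arm(
  plan=[
    {"dx": 4, "dy": 0, "dz": 0, "ax": 0, "ay": 0, "az": 0, "grip": 1},
    {"dx": 4, "dy": 0, "dz": 0, "ax": 0, "ay": 0, "az": 0, "grip": 1},
    {"dx": 4, "dy": 0, "dz": 0, "ax": 0, "ay": 0, "az": 0, "grip": 1},
    {"dx": 4, "dy": 0, "dz": 0, "ax": 0, "ay": 0, "az": 0, "grip": 1},
    {"dx": 4, "dy": 0, "dz": 0, "ax": 0, "ay": 0, "az": 0, "grip": 1},
    {"dx": 4, "dy": 0, "dz": 0, "ax": 0, "ay": 0, "az": 0, "grip": 1},
    {"dx": 4, "dy": 0, "dz": 0, "ax": 0, "ay": 0, "az": 0, "grip": 1},
    {"dx": 4, "dy": 0, "dz": 0, "ax": 0, "ay": 0, "az": 0, "grip": 1},
    {"dx": 4, "dy": 0, "dz": 0, "ax": 0, "ay": 0, "az": 0, "grip": 1},
    {"dx": 4, "dy": 0, "dz": 0, "ax": 0, "ay": 0, "az": 0, "grip": 1},
    {"dx": 4, "dy": 0, "dz": 0, "ax": 0, "ay": 0, "az": 0, "grip": 1},
    {"dx": 4, "dy": 0, "dz": 0, "ax": 0, "ay": 0, "az": 0, "grip": 1},
    {"dx": 4, "dy": 0, "dz": 0, "ax": 0, "ay": 0, "az": 0, "grip": 1},
    {"dx": 4, "dy": 0, "dz": 0, "ax": 0, "ay": 0, "az": 0, "grip": 1},
    {"dx": 3, "dy": 0, "dz": 0, "ax": 0, "ay": 0, "az": 0, "grip": 1},
  ],
)

```text
clock: 6.28
position: [0.5244, -0.0689, 0.2177]
ee_rot: [-0.0, 0.778, 0.628, 0.0]
contact_force: [-1.6, -2.4, 1.0]
width: 0.0
gripper_force: 1.6
```

```bash
python3 - <<'E'
from rig import imaging
import cv2
a=imaging.get_image("scene")["image"][150:275,160:310,::-1];b=imaging.get_image("top")["image"][155:280,195:345,::-1]
cv2.imwrite("pics/c2.png",cv2.resize(cv2.hconcat([a,b]),(800,333),interpolation=cv2.INTER_CUBIC))
E
```

```text
(no output)
```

View pics/c2.png

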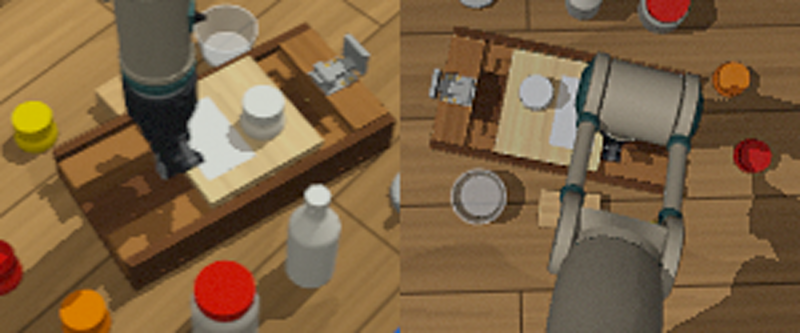

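The board is sliding square with the pot upright, about 30 mm to go. I'll slow down.

jog_arm(
  plan=[
    {"dx": 2.5, "dy": 0, "dz": 0, "ax": 0, "ay": 0, "az": 0, "grip": 1},
    {"dx": 2.5, "dy": 0, "dz": 0, "ax": 0, "ay": 0, "az": 0, "grip": 1},
    {"dx": 2.5, "dy": 0, "dz": 0, "ax": 0, "ay": 0, "az": 0, "grip": 1},
    {"dx": 2.5, "dy": 0, "dz": 0, "ax": 0, "ay": 0, "az": 0, "grip": 1},
    {"dx": 2.5, "dy": 0, "dz": 0, "ax": 0, "ay": 0, "az": 0, "grip": 1},
    {"dx": 2.5, "dy": 0, "dz": 0, "ax": 0, "ay": 0, "az": 0, "grip": 1},
    {"dx": 2.5, "dy": 0, "dz": 0, "ax": 0, "ay": 0, "az": 0, "grip": 1},
    {"dx": 2.5, "dy": 0, "dz": 0, "ax": 0, "ay": 0, "az": 0, "grip": 1},
  ],
)

```text
clock: 7.05
position: [0.5286, -0.0496, 0.2177]
ee_rot: [-0.0, 0.778, 0.628, 0.0]
contact_force: [-1.2, -2.0, -0.2]
width: -0.0003
gripper_force: 1.4
```

jog_arm(
  plan=[
    {"dx": 2, "dy": 0, "dz": 0, "ax": 0, "ay": 0, "az": 0, "grip": 1},
    {"dx": 2, "dy": 0, "dz": 0, "ax": 0, "ay": 0, "az": 0, "grip": 1},
  ],
)

```text
clock: 7.22
position: [0.5294, -0.0456, 0.2176]
ee_rot: [-0.0, 0.778, 0.628, 0.0]
contact_force: [-1.3, -3.4, -0.3]
width: 0.0001
gripper_force: 1.3
```

jog_arm(
  plan=[
    {"dx": 2, "dy": 0, "dz": 0, "ax": 0, "ay": 0, "az": 0, "grip": 1},
    {"dx": 1, "dy": 0, "dz": 0, "ax": 0, "ay": 0, "az": 0, "grip": 1},
  ],
)

```text
clock: 7.38
position: [0.5301, -0.0427, 0.2176]
ee_rot: [-0.0, 0.778, 0.628, 0.0]
contact_force: [-0.1, -2.4, -0.5]
width: -0.0003
gripper_force: 1.1
```

jog_arm(
  plan=[
    {"dx": 1.5, "dy": 0, "dz": 0, "ax": 0, "ay": 0, "az": 0, "grip": 1},
    {"dx": 1.5, "dy": 0, "dz": 0, "ax": 0, "ay": 0, "az": 0, "grip": 1},
  ],
)

```text
clock: 7.55
position: [0.5306, -0.0398, 0.2176]
ee_rot: [-0.0, 0.778, 0.628, -0.0]
contact_force: [-0.2, -1.8, -0.4]
width: 0.0001
gripper_force: 1.4
```

jog_arm(
  plan=[
    {"dx": 1, "dy": 0, "dz": 0, "ax": 0, "ay": 0, "az": 0, "grip": 1},
    {"dx": 1, "dy": 0, "dz": 0, "ax": 0, "ay": 0, "az": 0, "grip": 1},
  ],
)

```text
clock: 7.72
position: [0.531, -0.038, 0.2176]
ee_rot: [-0.0, 0.778, 0.628, -0.0]
contact_force: [-0.3, -2.7, -0.8]
width: 0.0001
gripper_force: 1.1
```

jog_arm(
  plan=[
    {"dx": 1, "dy": 0, "dz": 0, "ax": 0, "ay": 0, "az": 0, "grip": 1},
    {"dx": 1, "dy": 0, "dz": 0, "ax": 0, "ay": 0, "az": 0, "grip": 1},
  ],
)

```text
clock: 7.88
position: [0.5315, -0.0361, 0.2176]
ee_rot: [-0.0, 0.778, 0.628, -0.0]
contact_force: [-1.5, -1.8, -0.6]
width: -0.0005
gripper_force: 1.0
```

jog_arm(
  plan=[
    {"dx": 1, "dy": 0, "dz": 0, "ax": 0, "ay": 0, "az": 0, "grip": 1},
    {"dx": 1, "dy": 0, "dz": 0, "ax": 0, "ay": 0, "az": 0, "grip": 1},
  ],
)

```text
clock: 8.05
position: [0.5319, -0.0342, 0.2177]
ee_rot: [-0.0, 0.778, 0.628, -0.0]
contact_force: [-1.3, -4.3, 0.2]
width: -0.0
gripper_force: 2.2
```

jog_arm(
  plan=[
    {"dx": 1, "dy": 0, "dz": 0, "ax": 0, "ay": 0, "az": 0, "grip": 1},
    {"dx": 1, "dy": 0, "dz": 0, "ax": 0, "ay": 0, "az": 0, "grip": 1},
  ],
)

```text
clock: 8.22
position: [0.532, -0.0333, 0.2176]
ee_rot: [0.001, 0.778, 0.628, -0.002]
contact_force: [-2.4, -10.7, 0.6]
width: 0.0005
gripper_force: 5.5
```

The force jumped to 11 N, so the board is at the stop. I'll back off and look.

jog_arm(
  plan=[
    {"dx": -10, "dy": 0, "dz": 0, "ax": 0, "ay": 0, "az": 0, "grip": 1},
    {"dx": -15, "dy": 0, "dz": -5, "ax": 0, "ay": 0, "az": 0, "grip": 1},
    {"dx": -15, "dy": 0, "dz": -20, "ax": 0, "ay": 0, "az": 0, "grip": 1},
    {"dx": 0, "dy": 0, "dz": -40, "ax": 0, "ay": 0, "az": 0, "grip": 1},
    {"dx": 0, "dy": 0, "dz": -41, "ax": 0, "ay": 0, "az": 0, "grip": 1},
    {"dx": 0, "dy": 0, "dz": -25, "ax": 0, "ay": 0, "az": 0, "grip": 1},
  ],
)

```text
clock: 8.72
position: [0.5246, -0.0717, 0.3526]
ee_rot: [0.002, 0.779, 0.627, 0.002]
contact_force: [0.7, -0.0, 0.0]
width: 0.0002
gripper_force: 0.0
```

```bash
python3 - <<'E'
from rig import imaging
import cv2,numpy as np
S=imaging.get_image("scene");T=imaging.get_image("top");np.savez("scene2.npz",**S);np.savez("top2.npz",**T)
a=S["image"][150:260,175:315,::-1]
cv2.imwrite("pics/c3.png",cv2.resize(a,None,fx=5,fy=5,interpolation=cv2.INTER_CUBIC))
E
```

```text
(no output)
```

View pics/c3.png

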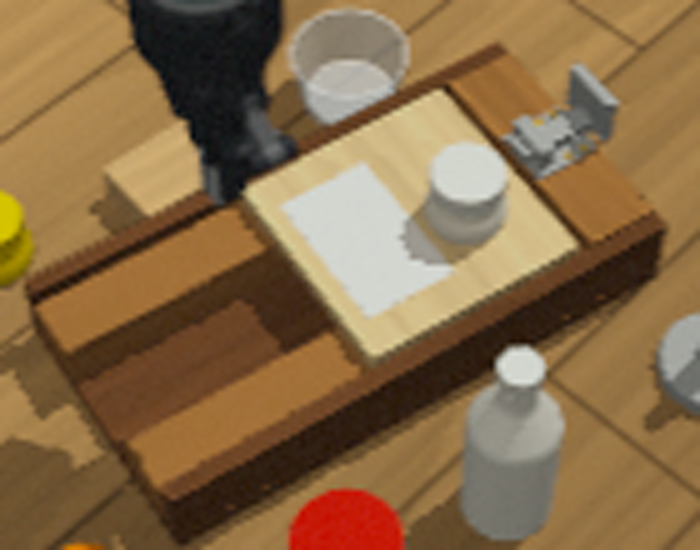

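The board now sits with its top nearly level with the guides, corners at (440,90), (580,243), (375,358) and (245,185), and the pot is upright. I'll check the height with a ray cast.

```bash
python3 - <<'E'
from h import *
S=np.load("scene2.npz")
R=np.array([[.2142,-.9768],[.9768,.2142]])
o=np.array([.5519,.0457])
for n,q,zs in(("before",[(421,330),(288,160),(78,270),(205,447)],(.066,)),("after",[(580,243),(440,90),(245,185),(375,358)],(.059,.066))):
  for z in zs:
    P=np.mean([ray(S,(175+(u[0]-2)/5,150+(u[1]-2)/5),z) for u in q],0); print(n,z,R.T@(P-o))
E
```

```text
before 0.066 [-0.11146319  0.0011724 ]
after 0.059 [0.00495716 0.00294722]
after 0.066 [ 0.00192625 -0.00132471]
```

```bash
python3 - <<'E'
from h import *
a=np.load("top.npz")["image"][155:240,195:325,::-1];b=np.load("top2.npz")["image"][155:240,195:325,::-1]
c=np.load("scene.npz")["image"][150:260,175:315,::-1];d=np.load("scene2.npz")["image"][150:260,175:315,::-1]
r=lambda x:cv2.resize(x,(400,290),interpolation=cv2.INTER_CUBIC)
cv2.imwrite("pics/c4.png",cv2.vconcat([cv2.hconcat([r(a),r(b)]),cv2.hconcat([r(c),r(d)])]))
E
```

```text
(no output)
```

View pics/c4.png

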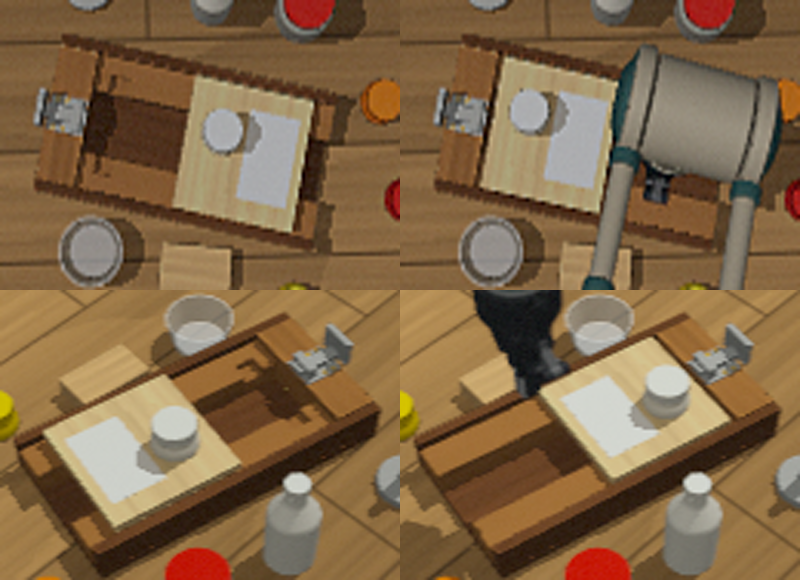

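The board has dropped and the guide tops are now visible alongside it. Next I move over the board to beyond the thumb plate.

jog_arm(
  plan=[
    {"dx": 31, "dy": 0, "dz": 0, "ax": 0, "ay": 0, "az": 0, "grip": 1},
    {"dx": 31, "dy": 0, "dz": 0, "ax": 0, "ay": 0, "az": 0, "grip": 1},
    {"dx": 31, "dy": 0, "dz": 0, "ax": 0, "ay": 0, "az": 0, "grip": 1},
    {"dx": 31, "dy": 0, "dz": 0, "ax": 0, "ay": 0, "az": 0, "grip": 1},
    {"dx": 31, "dy": 0, "dz": 0, "ax": 0, "ay": 0, "az": 0, "grip": 1},
    {"dx": 31, "dy": 0, "dz": 0, "ax": 0, "ay": 0, "az": 0, "grip": 1},
    {"dx": 31, "dy": 0, "dz": 0, "ax": 0, "ay": 0, "az": 0, "grip": 1},
    {"dx": 31, "dy": 0, "dz": 0, "ax": 0, "ay": 0, "az": 0, "grip": 1},
    {"dx": 31, "dy": 0, "dz": 0, "ax": 0, "ay": 0, "az": 0, "grip": 1},
    {"dx": 31, "dy": 0, "dz": 0, "ax": 0, "ay": 0, "az": 0, "grip": 1},
    {"dx": 0, "dy": 0, "dz": 0, "ax": 0, "ay": 0, "az": 0, "grip": 1},
    {"dx": 0, "dy": 0, "dz": 0, "ax": 0, "ay": 0, "az": 0, "grip": 1},
  ],
)

```text
clock: 9.82
position: [0.5893, 0.2332, 0.3472]
ee_rot: [-0.001, 0.778, 0.629, -0.001]
contact_force: [0.4, -0.2, -0.6]
width: -0.0001
gripper_force: 0.0
```

jog_arm(
  plan=[
    {"dx": 0, "dy": 1, "dz": 26, "ax": 0, "ay": 0, "az": 0, "grip": 1},
    {"dx": 0, "dy": 0, "dz": 26, "ax": 0, "ay": 0, "az": 0, "grip": 1},
    {"dx": 0, "dy": 0, "dz": 26, "ax": 0, "ay": 0, "az": 0, "grip": 1},
    {"dx": 0, "dy": 0, "dz": 15, "ax": 0, "ay": 0, "az": 0, "grip": 1},
    {"dx": 0, "dy": 0, "dz": 11, "ax": 0, "ay": 0, "az": 0, "grip": 1},
    {"dx": 0, "dy": 0, "dz": 0, "ax": 0, "ay": 0, "az": 0, "grip": 1},
    {"dx": 0, "dy": 0, "dz": 0, "ax": 0, "ay": 0, "az": 0, "grip": 1},
  ],
)

```text
clock: 10.4
position: [0.5906, 0.2306, 0.2445]
ee_rot: [-0.0, 0.779, 0.627, -0.0]
contact_force: [0.1, -0.3, 0.8]
width: 0.0003
gripper_force: 0.0
```

```bash
python3 - <<'E'
from rig import imaging
import cv2,numpy as np
a=imaging.get_image("scene")["image"][120:230,195:335,::-1]
cv2.imwrite("pics/c5.png",cv2.resize(a,None,fx=4,fy=4,interpolation=cv2.INTER_CUBIC))
E
```

```text
(no output)
```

View pics/c5.png

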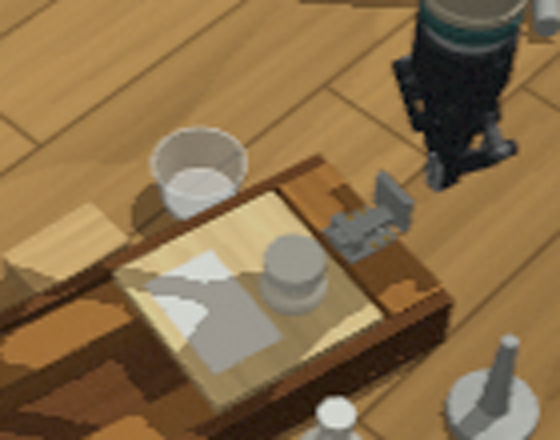

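The fingertip (440,180) stands outside the plate (395,205), in line with it. Now I push toward -x.

jog_arm(
  plan=[
    {"dx": -5, "dy": 0, "dz": 0, "ax": 0, "ay": 0, "az": 0, "grip": 1},
    {"dx": -5, "dy": 0, "dz": 0, "ax": 0, "ay": 0, "az": 0, "grip": 1},
    {"dx": -5, "dy": 0, "dz": 0, "ax": 0, "ay": 0, "az": 0, "grip": 1},
    {"dx": -5, "dy": 0, "dz": 0, "ax": 0, "ay": 0, "az": 0, "grip": 1},
    {"dx": -4, "dy": 0, "dz": 0, "ax": 0, "ay": 0, "az": 0, "grip": 1},
    {"dx": -3, "dy": 0, "dz": 0, "ax": 0, "ay": 0, "az": 0, "grip": 1},
    {"dx": -3, "dy": 0, "dz": 0, "ax": 0, "ay": 0, "az": 0, "grip": 1},
    {"dx": -3, "dy": 0, "dz": 0, "ax": 0, "ay": 0, "az": 0, "grip": 1},
    {"dx": -3, "dy": 0, "dz": 0, "ax": 0, "ay": 0, "az": 0, "grip": 1},
    {"dx": -3, "dy": 0, "dz": 0, "ax": 0, "ay": 0, "az": 0, "grip": 1},
    {"dx": -3, "dy": 0, "dz": 0, "ax": 0, "ay": 0, "az": 0, "grip": 1},
    {"dx": -3, "dy": 0, "dz": 0, "ax": 0, "ay": 0, "az": 0, "grip": 1},
  ],
)

```text
clock: 11.45
position: [0.581, 0.1874, 0.2447]
ee_rot: [-0.0, 0.778, 0.628, 0.0]
contact_force: [-0.8, 1.9, 0.8]
width: 0.0002
gripper_force: 0.8
```

jog_arm(
  plan=[
    {"dx": -2, "dy": 0, "dz": 0, "ax": 0, "ay": 0, "az": 0, "grip": 1},
    {"dx": -2, "dy": 0, "dz": 0, "ax": 0, "ay": 0, "az": 0, "grip": 1},
  ],
)

```text
clock: 11.62
position: [0.5801, 0.1834, 0.2448]
ee_rot: [-0.0, 0.778, 0.628, 0.0]
contact_force: [-0.4, 2.8, 0.7]
width: -0.0001
gripper_force: 0.8
```

jog_arm(
  plan=[
    {"dx": -2, "dy": 0, "dz": 0, "ax": 0, "ay": 0, "az": 0, "grip": 1},
    {"dx": -2, "dy": 0, "dz": 0, "ax": 0, "ay": 0, "az": 0, "grip": 1},
  ],
)

```text
clock: 11.78
position: [0.5793, 0.1795, 0.2447]
ee_rot: [-0.0, 0.778, 0.628, 0.0]
contact_force: [0.0, 2.2, 1.0]
width: 0.0002
gripper_force: 0.8
```

jog_arm(
  plan=[
    {"dx": -2, "dy": 0, "dz": 0, "ax": 0, "ay": 0, "az": 0, "grip": 1},
    {"dx": -2, "dy": 0, "dz": 0, "ax": 0, "ay": 0, "az": 0, "grip": 1},
  ],
)

```text
clock: 11.95
position: [0.5784, 0.1756, 0.2447]
ee_rot: [-0.0, 0.778, 0.628, -0.0]
contact_force: [-0.1, 2.8, 1.3]
width: -0.0002
gripper_force: 0.8
```

jog_arm(
  plan=[
    {"dx": -1.5, "dy": 0, "dz": 0, "ax": 0, "ay": 0, "az": 0, "grip": 1},
    {"dx": -1.5, "dy": 0, "dz": 0, "ax": 0, "ay": 0, "az": 0, "grip": 1},
  ],
)

```text
clock: 12.12
position: [0.5777, 0.1726, 0.2447]
ee_rot: [-0.0, 0.778, 0.628, -0.0]
contact_force: [0.4, 2.1, 0.9]
width: 0.0002
gripper_force: 0.8
```

jog_arm(
  plan=[
    {"dx": -1.5, "dy": 0, "dz": 0, "ax": 0, "ay": 0, "az": 0, "grip": 1},
    {"dx": -1, "dy": 0, "dz": 0, "ax": 0, "ay": 0, "az": 0, "grip": 1},
  ],
)

```text
clock: 12.28
position: [0.5775, 0.1713, 0.2448]
ee_rot: [-0.001, 0.779, 0.627, 0.001]
contact_force: [-0.6, 8.7, -0.0]
width: 0.0001
gripper_force: 4.1
```

The stop is felt at stand x of about 0.129, which is the home position. One more firm nudge, then I back off.

jog_arm(
  plan=[
    {"dx": -1, "dy": 0, "dz": 0, "ax": 0, "ay": 0, "az": 0, "grip": 1},
    {"dx": 0, "dy": 0, "dz": 0, "ax": 0, "ay": 0, "az": 0, "grip": 1},
    {"dx": 0, "dy": 0, "dz": 0, "ax": 0, "ay": 0, "az": 0, "grip": 1},
  ],
)

```text
clock: 12.53
position: [0.5774, 0.1711, 0.2448]
ee_rot: [-0.001, 0.779, 0.627, 0.002]
contact_force: [-0.7, 7.9, -0.2]
width: -0.0001
gripper_force: 4.2
```

jog_arm(
  plan=[
    {"dx": 10, "dy": 0, "dz": 0, "ax": 0, "ay": 0, "az": 0, "grip": 1},
    {"dx": 25, "dy": 0, "dz": 0, "ax": 0, "ay": 0, "az": 0, "grip": 1},
    {"dx": 25, "dy": 0, "dz": -20, "ax": 0, "ay": 0, "az": 0, "grip": 1},
    {"dx": 0, "dy": 0, "dz": -40, "ax": 0, "ay": 0, "az": 0, "grip": 1},
    {"dx": 0, "dy": 0, "dz": -40, "ax": 0, "ay": 0, "az": 0, "grip": 1},
    {"dx": 0, "dy": 0, "dz": 0, "ax": 0, "ay": 0, "az": 0, "grip": 1},
    {"dx": 0, "dy": 0, "dz": 0, "ax": 0, "ay": 0, "az": 0, "grip": 1},
    {"dx": 0, "dy": 0, "dz": 0, "ax": 0, "ay": 0, "az": 0, "grip": 1},
  ],
)

```text
clock: 13.2
position: [0.5897, 0.2278, 0.3445]
ee_rot: [0.0, 0.778, 0.628, -0.0]
contact_force: [0.4, 0.5, 1.1]
width: -0.0002
gripper_force: 0.0
```

```bash
python3 - <<'E'
from rig import imaging
import cv2,numpy as np
a=imaging.get_image("scene")["image"][130:240,190:330,::-1]
cv2.imwrite("pics/c6.png",cv2.resize(a,None,fx=5,fy=5,interpolation=cv2.INTER_CUBIC))
E
```

```text
(no output)
```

View pics/c6.png

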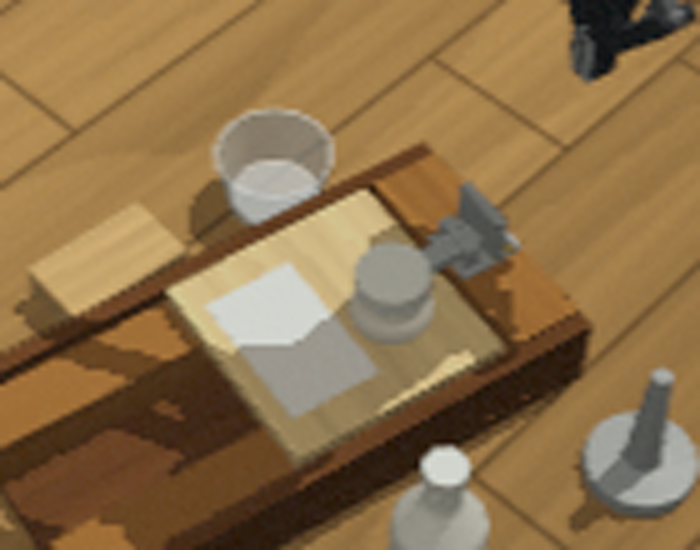

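The bolt tip (430,255) overlaps the board's front edge, the plate is up near the staple, and the pot at (393,290) is upright.

```bash
python3 -c "
from rig import manip
print(manip.sign_off())"
```

```text
the job is handed in; nothing more can be done
None
```

I handed the job in at about 13 s on the robot clock: the board is dropped in its notches, the bolt is home over its front edge and the pot is upright, going by the felt stops and the last picture; sign-off gave no verdict.

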